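Fetch the stain bottle from the back of the reagent rack

TASK

The short stain bottle stands in the back corner of the reagent rack, hemmed in by the two tall bottles. Lift both tall bottles out and stand them on the steel tray, then move the stain bottle into the cup of the bottle stand, and then put each tall bottle back upright in the compartment it came from. Leave the strip canister standing in the rack, and let no bottle fall over.

Things in the scene. Friction and masses are not known exactly. Their poses are not given: they have to be found in the camera images.
- lyse_center (a point): Tall white bottle with a white nipple cap, loose: round body 46 mm across up to 172 mm, 206 mm tall overall; origin half-way up on its axis, z axis along the bottle. Grasp the upper body from above; the cap stands 34 mm over it. Stands in a rack compartment next to the stain bottle.
- rinse_center (a point): Tall red bottle with a white nipple cap, loose: round body 44 mm across up to 180 mm, 214 mm tall overall; origin half-way up on its axis, z axis along the bottle. Grasp the upper body from above; the cap stands 34 mm over it. Stands in the other compartment next to the stain bottle; which tall bottle is on which side varies.
- stain_center (a point): Short dark violet stain bottle with a black cap, loose: round body 44 mm across up to 80 mm, cap 25 mm across, 94 mm tall; origin half-way up on its axis, z axis along the bottle. Grasp the body from above, clear of the 30 mm high walls round it.
- canister_center (a point): Test strip canister with a green lid, loose: 38 mm across, 93 mm tall, in the rack compartment diagonally opposite the stain bottle; stays there. Origin half-way up on its axis.
- rack: Grey plastic reagent rack, 128 x 128 mm, 30 mm high, fixed during a run but placed and turned differently each time. Four open square compartments, 58 mm inside, centred at x, y = +-31 mm in its frame, floor 4 mm above the shelf, walls 4 mm thick. The stain bottle starts at (+x, +y), the canister at (-x, -y), the tall bottles at the other two. Origin at the centre of its underside, x and y along its sides, z up.
- tray: Shallow steel tray with a low rim, 130 mm (its x) by 200 mm (its y), 10 mm high, floor 3 mm above the shelf, rim 3 mm thick; fixed during a run. Room for two bottles side by side along y. Origin at the centre of its underside, z up.
- stand: Weighted bottle stand, fixed during a run: dark steel foot 92 mm across with an aluminium cup on it, 60 mm inside, floor of the cup 8 mm and its rim 30 mm above the shelf. A little white box (28 mm, 18 mm high) stands close by. Origin at the centre of its underside, z up. (Room: a computer tower 0.29 m high stands left of the shelf, beyond y = 0.3 m.)

How it is judged:
On the way, in this order (a step that is already met when the one before it is completed fails the run):
1. both tall bottles stand released on the steel tray (x of lyse_center in the frame of tray between -0.055 and 0.055 m and y of lyse_center in the frame of tray between -0.09 and 0.09 m and height (world z) of each of lyse_center, rinse_center below 0.118 m and angle between each of lyse_center, rinse_center's own z axis and vertical below 0.1 rad and linear speed of each of lyse, rinse below 0.03 m/s and contact force between the fingers and lyse below 0.05 N and x of rinse_center in the frame of tray between -0.055 and 0.055 m and y of rinse_center in the frame of tray between -0.09 and 0.09 m and contact force between the fingers and rinse below 0.05 N), for 0.2 s.
2. the stain bottle stands released in the cup of the stand, while the tall bottles still stand on the tray (all of step 1 and horizontal distance between stain_center and stand below 0.012 m and height (world z) of stain_center below 0.06 m and angle between stain_center's own z axis and vertical below 0.1 rad and linear speed of stain below 0.03 m/s and contact force between the fingers and stain below 0.05 N), for 0.2 s.
At the end, for the whole second after the job is handed in: Stain bottle upright on the floor of the stand's cup (within 12 mm of its axis), each tall bottle upright in the compartment it came from and the canister in its own (within 17 mm of where they started, all that a compartment allows); all released and at rest (horizontal distance between stain_center and stand below 0.012 m and height (world z) of stain_center below 0.06 m and angle between each of stain_center, lyse_center, rinse_center, canister_center's own z axis and vertical below 0.1 rad and linear speed of each of stain, lyse, rinse, canister below 0.03 m/s and contact force between the fingers and stain below 0.05 N and distance of each of lyse_center, rinse_center, canister_center from where it was at the start of the episode below 0.017 m and contact force between the fingers and lyse below 0.05 N and contact force between the fingers and rinse below 0.05 N and contact force between the fingers and canister below 0.05 N); the robot touches nothing.
It fails at once if a bottle or the canister tipped over (more than 0.7 rad) (angle between any of lyse_center, rinse_center, stain_center, canister_center's own z axis and vertical above 0.7 rad).
It fails at once if the canister lifted or knocked out of its compartment (distance of canister_center from where it was at the start of the episode above 0.03 m).
It also fails if it takes over 128 s, if anything falls off the work surface, if the arm or the gripper's body presses on something with over 40 N, if the wrist force passes 120 N, or if a joint passes its speed limit or range.

ROBOT

A 7-joint arm with a two-finger parallel gripper is mounted at the origin on a cart in front of the work surface, level with it; the furniture and walls round the work are solid. World frame = base frame: x ahead of the robot, y to its left, z up, the work surface at z = 0. Lengths are in m, angles in rad, forces in N, time in s.
With the tool pointing down it reaches from about 0.4 to 0.85 m from the base axis. Payload 4.5 kg.
Tool frame: the origin (TCP) lies at the very end of the fingers, on their centre line; the grasp point (between the pads) lies 19 mm behind it (ctrl.hold_point_z is the distance from the TCP to the grasp point, in m); z points along the fingers, y is the line along which they close (so a half turn about z gives the same grasp; the last joint's range is limited). The gripper opens to 88 mm and grips with 3 to 60 N. Pads are 18 mm wide; open, the fingers measure 123 mm over their backs; the gripper's body (75 mm by 187 mm) begins 45 mm behind the grasp point.
Start: joints at [1.196, 0.689, -0.195, 1.565, 0.157, 0.902, -0.215], TCP at [0.248, -0.574, 0.216] pointing down, gripper open.
Joint ranges: [-3.01, 3.01], [-0.46, 2.08], [-1.47, 1.51], [0.13, 2.56], [-1, 4.14], [0.04, 2.09], [-2.66, 2.66]. Speed limits (rad/s): [2.57, 2.57, 3.14, 3.14, 3.14, 3.14, 3.14].

INTERFACE

Orientations are given as a unit quaternion [x, y, z, w].
In Python, from cell import ctrl gives the robot as it stands.
- The arm moves only by the tool jog_arm, never from a script. Its argument "deltas" is text: rows parted by semicolons, each of 5 numbers parted by spaces: the shift along the tool's x, y, z in cm, then the turn about the tool's z in rad, then the finger opening in cm, from 0 to 8.81. In form: dx dy dz twist hand; .... A call has 1 to 5 rows; each row shifts and turns the commanded pose from where the row before left it, along the tool's axes as they then stand; what a row does not reach is not made up. A row lasts 1/8 s, in which the tool goes at most 62.5 mm and 10.7 degrees, less where a joint would pass 70% of its speed; a pose out of reach is approached as far as the arm can. A call with a gripper value outside its range is refused whole. The fingers move at their own pace and stop on an object; "newtons" is the grip in N (left out, the last holds). Time passes only in rows, so rows that do not move let the fingers close. It gives the time, the measured TCP pose, the force, the opening and the grip force at its end, in the units of the state.
- ctrl.read_state(): the state, without advancing time (a new reading comes with each control period).
- ctrl.read_camera(name): name is "side" or "top"; returns (picture, depth): 480x640x3 uint8, blue, green, red; 480x640 float32, m along the optical axis (not along the pixel's ray), 0 where there is no reading.
- ctrl.calibration(name): a dict with "mtx" (3x3 intrinsics, pixels), "view" (4x4, takes a point from world to camera coordinates). Camera axes: x right, y down, z forward; pixel columns grow to the right and rows downward; lengths in m; the calibration is good to about 2 mm. A picture is of the moment at which its call begins. calibration takes no time and is no camera call.
- ctrl.hand_in(): hands the job in; it is judged then, once.
The state is a dict: "t": time; "joint_positions": joint angles; "qvel": joint speeds; "joint_torque": joint torques, N m; "ee_pos": TCP position; "orientation": TCP orientation; "wrist_force": force on the tool from outside, world axes, zero at the start; "ft_torque": the same for the moment, N m; "gripper_width": finger opening in m; "finger_force": force on a finger pad.
Only numpy, scipy, OpenCV 4.12 (cv2) and the standard library are available. Lean on these libraries where they do the work, as an engineer would, in place of code of your own. Each camera call takes 0.05 s, during which the arm holds its last target. There are 200 camera calls.

## Working session

There is one attempt and no reset: what is moved stays moved. The work goes in short steps, Python scripts to look and compute and a tool call to move; the robot and the scene stay as the last step left them, time stands still between calls to the robot, and variables do not carry over. Pictures are saved under pics/ and viewed, at most 14 in all, crops included, and the job is handed in when it is done.

Besides the shell and the picture viewer there is one more tool, called after "Emit:" as name(argument=value, ...) on one line, values as JSON. jog_arm: Moves the arm, as the interface text tells. Its arguments: {"type":"object","properties":{"deltas":{"type":"string"},"newtons":{"type":"number"}},"required":["deltas"]}

```bash
mkdir -p pics; ls
cat > h.py <<'E'
import numpy as np, cv2
from cell import ctrl
def look(n,save=None):
    im,d=ctrl.read_camera(n); im=np.array(im)
    if save: cv2.imwrite('pics/'+save+'.png',im)
    return im,d
def world(n,d):
    c=ctrl.calibration(n); K=np.array(c['mtx']);V=np.array(c['view'])
    v,u=np.mgrid[:480,:640]
    P=np.stack([(u-K[0,2])/K[0,0]*d,(v-K[1,2])/K[1,1]*d,d],-1)
    return (P-V[:3,3])@V[:3,:3]   # R^T (p-t)
E
python3 - <<'E'
from h import *
for n in('top','side'):
    im,d=look(n,n+'0'); np.save(n+'d.npy',d)
    c=ctrl.calibration(n);V=np.array(c['view']); print(n,np.round(-V[:3,:3].T@V[:3,3],3),np.round(V[2,:3],2),np.array(c['mtx'])[0])
print(ctrl.read_state())
E
```

```text
pics
top [ 0.385 -0.098  1.083] [ 0.13  0.01 -0.99] [583.23032849   0.         312.97997854]
side [0.47  0.663 0.767] [ 0.03 -0.74 -0.67] [533.97594205   0.         316.73645184]
{'t': 0.1, 'joint_positions': array([ 1.19578451,  0.68988417, -0.19454498,  1.56619989,  0.15731698,
        0.90249611, -0.21508886]), 'qvel': array([-1.50731210e-03, -5.00858465e-05, -5.23476060e-04, -2.72966942e-03,
        4.95569060e-04,  1.25852688e-03,  4.30060840e-04]), 'joint_torque': array([-3.57099285e-03, -5.28499246e+01, -1.27137400e+00, -1.53834343e+01,
       -5.25145477e-02,  2.08490368e-03,  2.70325245e-05]), 'ee_pos': array([ 0.24818638, -0.57297795,  0.21571154]), 'orientation': array([ 9.79170044e-01,  2.03040366e-01, -2.16833370e-04, -7.66727864e-04]), 'wrist_force': array([-0.27701399, -0.87670634, -0.22125307]), 'ft_torque': array([-0.00855246, -0.02679149, -0.00928298]), 'finger_force': 0.0, 'gripper_width': 0.08805351534600285}
```

View pics/top0.png

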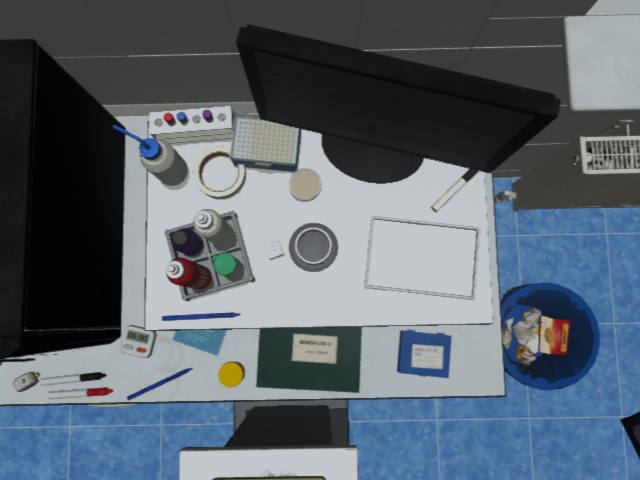

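View pics/side0.png

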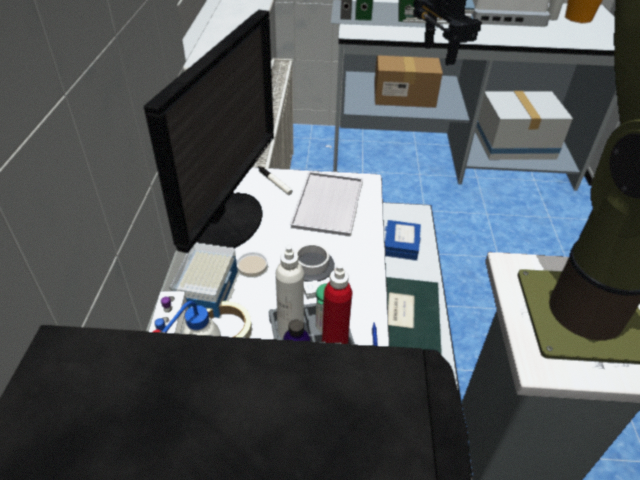

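The top view shows the rack at about (210,255), with stain at (187,242), the white bottle cap at (208,222), the red cap at (182,270) and the canister at (224,264). The stand is at (313,246) and the tray at (422,257). The side view shows both tall bottles, with the stain bottle partly hidden behind the tower.

Run:
```python
from h import *
W={n:world(n,np.load(n+'d.npy')) for n in('top','side')}
T=W['top']; im=cv2.imread('pics/top0.png'); im2=cv2.imread('pics/side0.png')
box=lambda u0,u1,v0,v1:(np.s_[v0:v1,u0:u1])
print('shelf z',[np.round(T[v,u],3) for u,v in((340,300),(270,300),(490,300),(422,257),(160,220))])
b=box(155,265,200,305);P=T[b].reshape(-1,3)
q=P[(P[:,2]>.022)&(P[:,2]<.036)]
r=cv2.minAreaRect((q[:,:2]*1000).astype(np.float32));print('rack',r,len(q))
def rep(name,Pt,lo,hi):
    q=Pt[(Pt[:,2]>lo)&(Pt[:,2]<hi)]
    if len(q)>3:
        c,rad=cv2.minEnclosingCircle((q[:,:2]*1000).astype(np.float32));print(name,len(q),'mean',np.round(q.mean(0),4),'circ',np.round(c),round(rad,1),'zmax',round(q[:,2].max(),3))
rep('white cap',T[box(190,225,205,242)].reshape(-1,3),.195,.25)
rep('red cap',T[box(162,200,255,285)].reshape(-1,3),.2,.25)
rep('white body',T[box(190,240,205,250)].reshape(-1,3),.165,.178)
rep('red body',T[box(162,210,250,290)].reshape(-1,3),.172,.186)
rep('stain cap',T[box(170,203,225,255)].reshape(-1,3),.09,.105)
rep('stain sh',T[box(170,203,225,255)].reshape(-1,3),.075,.088)
rep('can',T[box(210,245,248,280)].reshape(-1,3),.09,.103)
rep('cup rim',T[box(285,342,218,275)].reshape(-1,3),.025,.036)
rep('box',T[box(262,286,238,262)].reshape(-1,3),.012,.024)
S=W['side']
rep('S white cap',S[box(278,302,245,262)].reshape(-1,3),.19,.25)
rep('S red cap',S[box(328,352,262,280)].reshape(-1,3),.19,.25)
P=T[box(355,490,208,308)].reshape(-1,3);q=P[(P[:,2]>.0065)&(P[:,2]<.016)]
r=cv2.minAreaRect((q[:,:2]*1000).astype(np.float32));print('tray',r,len(q))
P=T[box(238,560,20,180)].reshape(-1,3);q=P[(P[:,2]>.25)];print('monitor',q.min(0),q.max(0),q[q[:,0].argmin()],q[q[:,1].argmax()],q[q[:,1].argmin()])
P=T[box(0,125,40,355)].reshape(-1,3);q=P[(P[:,2]>.2)];print('tower',q.min(0),q.max(0))
P=T[box(145,300,105,198)].reshape(-1,3);q=P[(P[:,2]>.05)];print('back stuff',q.min(0),q.max(0))
```

```text
shelf z [array([ 0.412, -0.134,  0.001]), array([ 0.414, -0.005,  0.001]), array([ 0.406, -0.41 ,  0.001]), array([ 0.488, -0.288,  0.004]), array([0.569, 0.201, 0.001])]
rack ((497.6925048828125, 104.51922607421875), (132.96568298339844, 133.27964782714844), 15.268689155578613) 1232
white cap 88 mean [0.5358 0.0814 0.2046] circ [536.  83.] 8.5 zmax 0.214
red cap 111 mean [0.4581 0.1223 0.2099] circ [459. 124.] 12.5 zmax 0.221
white body 187 mean [0.5319 0.0772 0.1694] circ [536.  82.] 20.0 zmax 0.177
red body 190 mean [0.4562 0.117  0.177 ] circ [458. 124.] 20.0 zmax 0.186
stain cap 169 mean [0.5209 0.1404 0.0981] circ [521. 141.] 12.4 zmax 0.104
stain sh 47 mean [0.5184 0.134  0.0789] circ [521. 139.] 15.3 zmax 0.088
can 437 mean [0.475  0.0643 0.0971] circ [476.  66.] 21.7 zmax 0.103
cup rim 223 mean [ 0.5112 -0.0859  0.0304] circ [512. -86.] 33.6 zmax 0.035
box 225 mean [ 0.5064 -0.013   0.0192] circ [507. -13.] 18.1 zmax 0.024
S white cap 148 mean [0.5395 0.0846 0.1989] circ [540.  83.] 13.3 zmax 0.212
S red cap 200 mean [0.4619 0.1251 0.2048] circ [462. 122.] 13.8 zmax 0.22
tray ((488.07025146484375, -287.0326843261719), (213.7602081298828, 192.88900756835938), 76.50657653808594) 1449
monitor [ 0.3854057  -0.39729558  0.25000753] [0.75346999 0.00200612 1.08292314] [ 0.3854057  -0.09832135  1.08292314] [0.72696628 0.00200612 0.29205599] [ 0.63824756 -0.39729558  0.38803204]
tower [ 0.33589749 -0.09832135  0.20001582] [0.79002073 0.35858479 1.08292314]
back stuff [ 0.3854057  -0.09832135  0.05014555] [0.76648183 0.2074735  1.08292314]
```

```bash
cat >> h.py <<'E'
def pose():
    s=ctrl.read_state();q=s['orientation'];return np.array(s['ee_pos']),2*np.arctan2(q[1],q[0]),s
def plan(*wps,hand=8.8):
    """wps: (x,y,z,phi_deg,n rows); prints rows in tool axes"""
    p,ph,s=pose()
    for x,y,z,f,n in wps:
        d=(np.array([x,y,z])-p)/n; f=np.radians(f); dt=(f-ph+np.pi)%(2*np.pi)-np.pi
        for i in range(n):
            c,sn=np.cos(ph),np.sin(ph); r=np.array([d[0]*c+d[1]*sn,d[0]*sn-d[1]*c,-d[2]])*100
            print('%.1f %.1f %.1f %.2f %g;'%(*r,-dt/n,hand),end=' ' if i<n-1 else '\n'); ph+=dt/n
        p=np.array([x,y,z])
E
python3 - <<'E'
from h import *
c=ctrl.calibration('top');K=np.array(c['mtx']);V=np.array(c['view']);C=-V[:3,:3].T@V[:3,3]
im=cv2.imread('pics/top0.png')
g=cv2.cvtColor(im,6)[205:310,355:490]
m=(g<175).astype(np.uint8)*255
n,l,st,_=cv2.connectedComponentsWithStats(m); k=1+st[1:,4].argmax()
pts=np.argwhere(l==k)[:,::-1]+[355,205]
def ray(uv,z):
    d=np.c_[(uv[:,0]-K[0,2])/K[0,0],(uv[:,1]-K[1,2])/K[1,1],np.ones(len(uv))]@V[:3,:3]
    return C+d*((z-C[2])/d[:,2])[:,None]
P=ray(pts.astype(float),.008)
print(len(pts),st[k]);print('tray',cv2.minAreaRect((P[:,:2]*1000).astype(np.float32)))
print('tray hand-read corners',ray(np.array([[371,218],[479,229.],[474,298],[365,287]]),.01)[:,:2].round(3).tolist())
plan((.45,-.1,.32,87,9),(.46,.124,.32,150,7))
E
```

```text
1055 [   9   11  116   84 1055]
tray ((487.18878173828125, -286.9655456542969), (203.17518615722656, 136.41806030273438), 82.51994323730469)
tray hand-read corners [[0.562, -0.196], [0.537, -0.395], [0.41, -0.379], [0.434, -0.181]]
4.1 -3.9 -1.2 -0.12 8.8; 4.6 -3.4 -1.2 -0.12 8.8; 5.0 -2.8 -1.2 -0.12 8.8; 5.3 -2.2 -1.2 -0.12 8.8; 5.5 -1.5 -1.2 -0.12 8.8; 5.7 -0.8 -1.2 -0.12 8.8; 5.7 -0.1 -1.2 -0.12 8.8; 5.7 0.6 -1.2 -0.12 8.8; 5.6 1.3 -1.2 -0.12 8.8;
3.2 -0.0 -0.0 -0.16 8.8; 3.2 0.5 -0.0 -0.16 8.8; 3.1 1.0 -0.0 -0.16 8.8; 2.9 1.4 -0.0 -0.16 8.8; 2.6 1.9 -0.0 -0.16 8.8; 2.3 2.2 -0.0 -0.16 8.8; 1.9 2.6 -0.0 -0.16 8.8;
```

Emit:
jog_arm(deltas="4.1 -3.9 -1.2 -0.12 8.8; 4.6 -3.4 -1.2 -0.12 8.8; 5.0 -2.8 -1.2 -0.12 8.8; 5.3 -2.2 -1.2 -0.12 8.8; 5.5 -1.5 -1.2 -0.12 8.8", newtons=30)

```text
t: 0.72
ee_pos: [0.3622, -0.3097, 0.2767]
orientation: [0.875, 0.485, -0.0, -0.0]
wrist_force: [2.0, -0.5, -0.3]
gripper_width: 0.0882
finger_force: 0.0
```

Emit:
jog_arm(deltas="5.7 -0.8 -1.2 -0.12 8.8; 5.7 -0.1 -1.2 -0.12 8.8; 5.7 0.6 -1.2 -0.12 8.8; 5.6 1.3 -1.2 -0.12 8.8; 0 0 0 0 8.8")

```text
t: 1.35
ee_pos: [0.4588, -0.0976, 0.3254]
orientation: [0.732, 0.681, 0.002, 0.0]
wrist_force: [-0.6, -1.2, -0.5]
gripper_width: 0.0881
finger_force: 0.0
```

Run:
```python
from h import *
p,ph,s=pose();print(s['joint_positions'].round(2),np.degrees(ph))
plan((.46,.124,.32,150,9))
```

```text
[ 0.52  0.38 -0.58  1.85  0.25  0.98 -0.24] 85.86037764802884
2.5 -0.2 0.1 -0.12 8.8; 2.5 0.1 0.1 -0.12 8.8; 2.4 0.4 0.1 -0.12 8.8; 2.3 0.7 0.1 -0.12 8.8; 2.2 1.0 0.1 -0.12 8.8; 2.1 1.3 0.1 -0.12 8.8; 1.9 1.5 0.1 -0.12 8.8; 1.7 1.8 0.1 -0.12 8.8; 1.5 2.0 0.1 -0.12 8.8;
```

Emit:
jog_arm(deltas="2.5 -0.2 0.1 -0.12 8.8; 2.5 0.1 0.1 -0.12 8.8; 2.4 0.4 0.1 -0.12 8.8; 2.3 0.7 0.1 -0.12 8.8; 2.2 1.0 0.1 -0.12 8.8")

```text
t: 1.98
ee_pos: [0.4575, 0.0191, 0.3188]
orientation: [0.502, 0.865, -0.001, -0.0]
wrist_force: [0.7, 0.3, -0.1]
gripper_width: 0.0879
finger_force: 0.0
```

Emit:
jog_arm(deltas="2.1 1.3 0.1 -0.12 8.8; 1.9 1.5 0.1 -0.12 8.8; 1.7 1.8 0.1 -0.12 8.8; 1.5 2.0 0.1 -0.12 8.8; 0 0 0 0 8.8")

```text
t: 2.6
ee_pos: [0.462, 0.1189, 0.3149]
orientation: [0.282, 0.959, -0.0, -0.001]
wrist_force: [-0.2, -0.5, -0.5]
gripper_width: 0.0881
finger_force: 0.0
```

Run:
```python
from h import *
p,ph,s=pose();print(s['joint_positions'].round(2),np.degrees(ph))
im,d=look('side');cv2.imwrite('pics/s1.png',im[150:420,140:500])
plan((.46,.124,.32,150,1),(.46,.124,.162,150,5))
```

```text
[ 0.23  0.47 -0.88  1.83  0.42  1.04  0.18] 147.2141268119373
0.5 0.4 -0.5 -0.05 8.8;
0.0 0.0 3.2 -0.00 8.8; 0.0 0.0 3.2 -0.00 8.8; 0.0 0.0 3.2 -0.00 8.8; 0.0 0.0 3.2 -0.00 8.8; 0.0 0.0 3.2 -0.00 8.8;
```

View pics/s1.png

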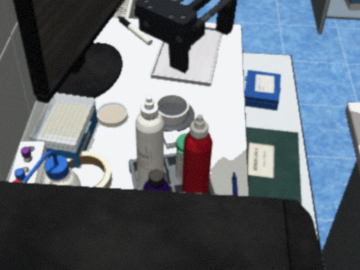

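The view shows the gripper above and clear of the red bottle (cap at crop (199,120)), so I'm descending.

Emit:
jog_arm(deltas="0.5 0.4 -0.5 -0.05 8.8; 0 0 4 0 8.8; 0 0 3 0 8.8; 0 0 2.5 0 8.8; 0 0 0 0 8.8")

```text
t: 3.28
ee_pos: [0.4594, 0.1231, 0.2244]
orientation: [0.259, 0.966, -0.001, -0.001]
wrist_force: [0.0, -0.1, -0.5]
gripper_width: 0.088
finger_force: 0.0
```

Run:
```python
from h import *
plan((.46,.124,.162,150,5))
im,d=look('side');cv2.imwrite('pics/s2.png',im[150:420,140:500])
```

```text
-0.0 0.0 1.2 0.00 8.8; -0.0 0.0 1.2 0.00 8.8; -0.0 0.0 1.2 0.00 8.8; -0.0 0.0 1.2 0.00 8.8; -0.0 0.0 1.2 0.00 8.8;
```

View pics/s2.png

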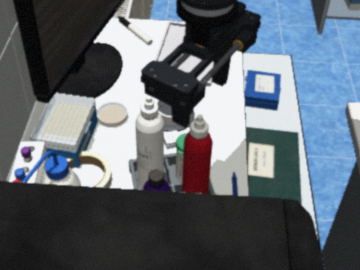

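Run:
```python
from h import *
c=ctrl.calibration('side');K=np.array(c['mtx']);V=np.array(c['view'])
p,ph,s=pose()
ty=np.array([np.sin(ph),-np.cos(ph),0])
for n,q in dict(tcp=p,f1=p+.05*ty,f2=p-.05*ty,body1=p+[0,0,.064]+.09*ty,body2=p+[0,0,.064]-.09*ty,bl=np.array([.46,.124,.218]),w=np.array([.537,.083,.21])).items():
    a=K@(V[:3,:3]@q+V[:3,3]);print(n,a[:2]/a[2]-[140,150])
im,d=look('side','s3'); W=world('side',d)
cv2.imwrite('pics/s3c.png',cv2.resize(im[180:320,240:420],None,fx=4,fy=4))
im,d=look('top','t3');cv2.imwrite('pics/t3c.png',cv2.resize(im[180:320,120:300],None,fx=4,fy=4))
```

```text
tcp [200.67355516 112.97119271]
f1 [181.47254648 134.33726638]
f2 [218.36484839  93.28506679]
body1 [165.06245704 119.03946061]
body2 [235.38721126  45.64478167]
bl [200.54690505 116.71186966]
w [150.12110323  98.04495128]
```

View pics/s3c.png

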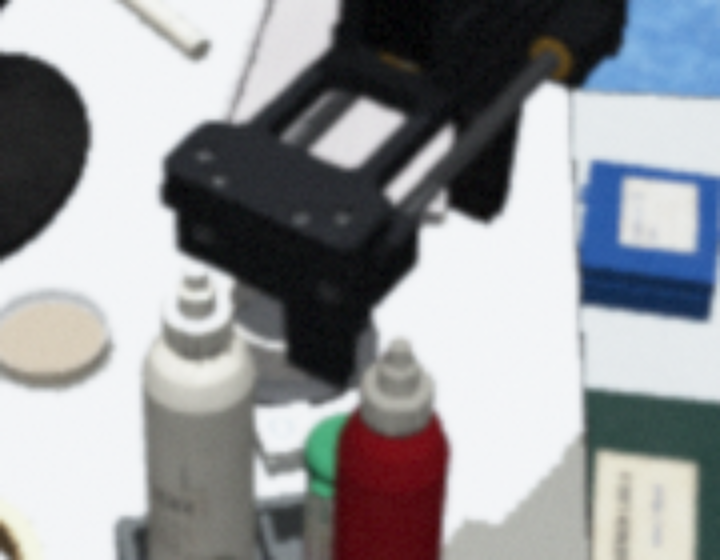

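View pics/t3c.png

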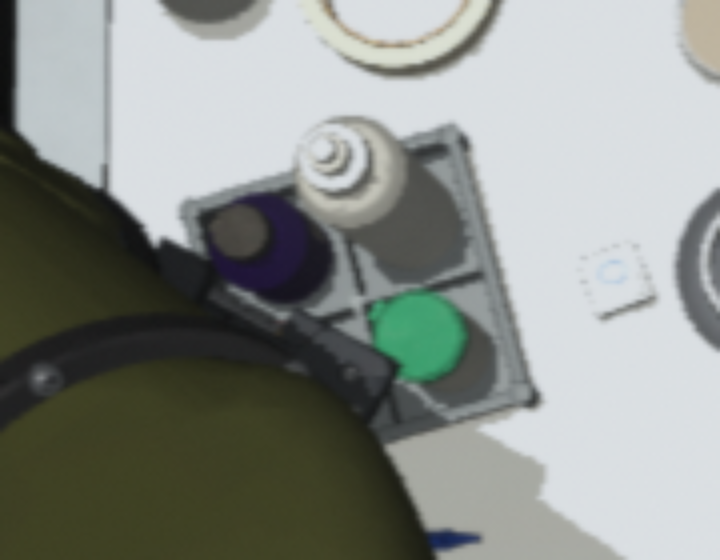

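The top view shows the gripper lying along the stain–canister diagonal. In the side view the fingers look about 8 px higher than the TCP projects, so I'm checking that with depth.

Run:
```python
from h import *
p,ph,s=pose();print(p)
im,d=look('side');W=world('side',d)
tx=np.array([np.cos(ph),np.sin(ph),0]);ty=np.array([np.sin(ph),-np.cos(ph),0])
for nm,(u0,u1,v0,v1) in dict(f1=(308,335,240,280),f2=(350,375,200,240)).items():
    q=W[v0:v1,u0:u1][(im[v0:v1,u0:u1].max(2)<60)];q=q[(q[:,2]>.18)&(q[:,2]<.27)]
    r=q-p;X=np.c_[r@tx,r@ty,q[:,2]];print(nm,len(q),np.percentile(X,[1,10,50,90,99],axis=0).round(3).tolist())
```

```text
[0.46099194 0.12470782 0.22650966]
f1 136 [[-0.011, 0.045, 0.25], [-0.008, 0.049, 0.255], [0.004, 0.059, 0.262], [0.008, 0.06, 0.268], [0.009, 0.061, 0.27]]
f2 130 [[-0.01, -0.053, 0.251], [-0.006, -0.05, 0.253], [0.002, -0.044, 0.261], [0.007, -0.042, 0.268], [0.009, -0.041, 0.269]]
```

Run:
```python
from h import *
p,ph,s=pose();print(p,s['orientation'],ctrl.hold_point_z)
tx=np.array([np.cos(ph),np.sin(ph),0]);ty=np.array([np.sin(ph),-np.cos(ph),0])
im,d=look('side');W=world('side',d)
r=W-p;a=r@tx;b=r@ty
for nm,m in dict(f1=(abs(a)<.011)&(b>.035)&(b<.07),f2=(abs(a)<.011)&(b<-.035)&(b>-.07)).items():
    m&=(W[...,2]>.11)&(W[...,2]<.45)
    print(nm,np.histogram(W[m][:,2],np.arange(.11,.45,.01))[0])
m=(abs(a)<.1)&(abs(b)<.11)&(W[...,2]>.225);print('all b>',[(round(z,2),W[m&(abs(W[...,2]-z)<.005)].shape[0],np.ptp(b[m&(abs(W[...,2]-z)<.005)]).round(3) if (m&(abs(W[...,2]-z)<.005)).any() else 0) for z in np.arange(.23,.36,.01)])
```

```text
[0.46107864 0.12476897 0.22660262] [2.58712828e-01 9.65953598e-01 5.65243774e-04 9.99662979e-04] 0.0187
f1 [  0   0   0   0   0   0   0   0   0   0   0   0   0   1  59  81  72  32
   0   0   0   0   0   0  65   0   0   0   0  73  43  17 134]
f2 [ 0  0  0  0  0  0  0  0  0  0  0  0  0  9 83 74 65 55 54 23 21  7  0  3
 10  0  0  0  0  0  0  0  0]
all b> [(np.float64(0.23), 0, 0), (np.float64(0.24), 0, 0), (np.float64(0.25), 66, np.float64(0.114)), (np.float64(0.26), 164, np.float64(0.118)), (np.float64(0.27), 158, np.float64(0.119)), (np.float64(0.28), 123, np.float64(0.122)), (np.float64(0.29), 69, np.float64(0.121)), (np.float64(0.3), 28, np.float64(0.014)), (np.float64(0.31), 52, np.float64(0.17)), (np.float64(0.32), 447, np.float64(0.173)), (np.float64(0.33), 805, np.float64(0.173)), (np.float64(0.34), 495, np.float64(0.186)), (np.float64(0.35), 1014, np.float64(0.187))]
```

The camera consistently puts the fingertips and gripper body about 23 mm higher than the reported TCP z, though xy agrees. I'll descend and check the height against the bottle.

Emit:
jog_arm(deltas="0 0 2.5 0 8.8; 0 0 2.5 0 8.8; 0 0 1.6 0 8.8; 0 0 0 0 8.8; 0 0 0 0 8.8")

```text
t: 4.15
ee_pos: [0.4608, 0.1251, 0.1601]
orientation: [0.258, 0.966, 0.0, 0.001]
wrist_force: [0.8, 0.9, -0.3]
gripper_width: 0.0878
finger_force: 0.0
```

```bash
cat >> h.py <<'E'
def tips():
    p,ph,s=pose();im,d=look('side','tip_%d'%(s['t']*1000));W=world('side',d)
    tx=np.array([np.cos(ph),np.sin(ph),0]);ty=np.array([np.sin(ph),-np.cos(ph),0])
    r=W-p;a=r@tx;b=r@ty
    print(p.round(4),np.degrees(ph).round(1),'w',s['gripper_width'])
    h=s['gripper_width']/2
    for nm,m in dict(f1=(abs(a)<.01)&(b>h)&(b<h+.018),f2=(abs(a)<.01)&(b<-h)&(b>-h-.018)).items():
        m&=(r[...,2]>-.03)&(r[...,2]<.06)&(im.max(2)<70); q=W[m]
        if len(q)>10: print(nm,len(q),'tip z',np.percentile(q[:,2],[1,5]).round(4))
E
python3 -c "
from h import *
tips()"
```

```text
[0.4608 0.1251 0.1601] 150.0 w 0.0878075665121087
f1 153 tip z [0.1847 0.1865]
f2 98 tip z [0.1856 0.1876]
```

```bash
python3 -c "
from h import *
im=cv2.imread('pics/tip_4150.png');import glob
f=sorted(glob.glob('pics/tip_*'))[-1];im=cv2.imread(f);cv2.imwrite('pics/s4c.png',cv2.resize(im[200:340,250:420],None,fx=4,fy=4))"
```

```text
(no output)
```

View pics/s4c.png

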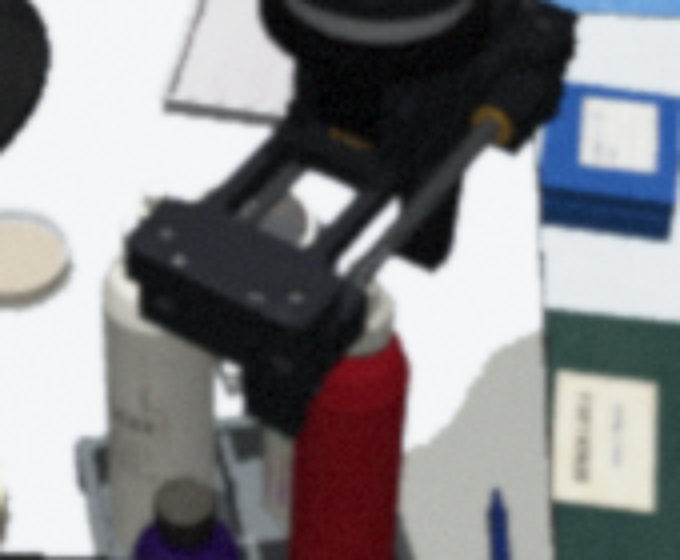

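Run:
```python
from h import *
p,ph,s=pose();im,d=look('side');W=world('side',d)
tx=np.array([np.cos(ph),np.sin(ph),0]);ty=np.array([np.sin(ph),-np.cos(ph),0])
for v in(290,296,302,308):
  for u in range(308,350,3): 
    r=W[v,u]-p; print((u,v),d[v,u].round(3),im[v,u],W[v,u].round(3),'a %.3f b %.3f'%(r@tx,r@ty))
```

```text
(308, 290) 0.69 [79 75 74] [0.501 0.201 0.25 ] a 0.003 b 0.086
(311, 290) 0.687 [15 16 14] [0.497 0.203 0.252] a 0.007 b 0.086
(314, 290) 0.682 [21 18 15] [0.493 0.206 0.256] a 0.012 b 0.086
(317, 290) 0.68 [25 23 22] [0.489 0.207 0.258] a 0.016 b 0.085
(320, 290) 0.675 [43 40 39] [0.485 0.21  0.261] a 0.021 b 0.086
(323, 290) 0.66 [21 19 20] [0.481 0.22  0.273] a 0.030 b 0.092
(326, 290) 0.661 [12 14 13] [0.478 0.219 0.272] a 0.032 b 0.090
(329, 290) 0.67 [16 15 14] [0.474 0.213 0.266] a 0.032 b 0.083
(332, 290) 0.683 [17 13 16] [0.47  0.204 0.256] a 0.031 b 0.073
(335, 290) 0.785 [19 13 92] [0.466 0.135 0.18 ] a 0.000 b 0.011
(338, 290) 0.783 [ 27  20 114] [0.462 0.136 0.181] a 0.005 b 0.010
(341, 290) 0.784 [ 26  19 110] [0.457 0.135 0.181] a 0.008 b 0.007
(344, 290) 0.788 [ 22  12 116] [0.453 0.132 0.178] a 0.011 b 0.002
(347, 290) 0.79 [ 25  16 115] [0.448 0.131 0.176] a 0.014 b -0.002
(308, 296) 1.0 [124 125 123] [0.515 0.001 0.01 ] a -0.108 b -0.080
(311, 296) 0.741 [28 26 23] [0.499 0.172 0.206] a -0.009 b 0.060
(314, 296) 0.736 [19 20 18] [0.495 0.175 0.209] a -0.004 b 0.060
[... 1826 characters left out ...]
308) 0.912 [84 91 85] [0.494 0.072 0.062] a -0.055 b -0.029
(320, 308) 0.749 [51 56 50] [0.486 0.177 0.188] a 0.005 b 0.058
(323, 308) 0.75 [22 21 26] [0.482 0.177 0.187] a 0.008 b 0.055
(326, 308) 0.808 [19 13 71] [0.478 0.139 0.142] a -0.008 b 0.020
(329, 308) 0.802 [15 10 77] [0.473 0.142 0.147] a -0.002 b 0.021
(332, 308) 0.802 [16 13 83] [0.469 0.142 0.147] a 0.001 b 0.019
(335, 308) 0.799 [17 15 87] [0.464 0.144 0.15 ] a 0.006 b 0.018
(338, 308) 0.799 [18 13 85] [0.46  0.143 0.15 ] a 0.010 b 0.015
(341, 308) 0.797 [15  7 81] [0.455 0.144 0.151] a 0.014 b 0.014
(344, 308) 0.801 [13  7 82] [0.451 0.141 0.148] a 0.017 b 0.009
(347, 308) 0.807 [15 13 79] [0.446 0.137 0.144] a 0.019 b 0.003
```

Depth shows the finger is in front of the bottle with its tip at z≈0.186 (reported 0.160). I need to go 2.4 cm further down before closing.

Emit:
jog_arm(deltas="0 0 1.2 0 8.8; 0 0 1.2 0 8.8; 0 0 0 0 5.5; 0 0 0 0 3; 0 0 0 0 3", newtons=30)

```text
t: 4.88
ee_pos: [0.4604, 0.1248, 0.1356]
orientation: [0.258, 0.966, 0.0, 0.0]
wrist_force: [-0.3, -0.1, -0.8]
gripper_width: 0.0598
finger_force: 0.0
```

Emit:
jog_arm(deltas="0 0 0 0 3; 0 0 0 0 3; 0 0 0 0 3; 0 0 0 0 3")

```text
t: 5.38
ee_pos: [0.4603, 0.1245, 0.1355]
orientation: [0.258, 0.966, -0.0, 0.0]
wrist_force: [-1.4, -0.9, 2.9]
gripper_width: 0.0433
finger_force: 30.0
```

```bash
python3 -c "
from h import *
tips()"
```

```text
[0.4603 0.1245 0.1355] 150.0 w 0.04328434940654102
f1 67 tip z [0.1308 0.1557]
f2 68 tip z [0.1628 0.1646]
```

Emit:
jog_arm(deltas="0 0 -1 0 3; 0 0 -2 0 3; 0 0 -3 0 3; 0 0 -3 0 3; 0 0 -3 0 3")

```text
t: 6.05
ee_pos: [0.4599, 0.1246, 0.2567]
orientation: [0.258, 0.966, 0.0, -0.0]
wrist_force: [-0.8, 0.3, -1.6]
gripper_width: 0.0432
finger_force: 30.0
```

```bash
python3 -c "
from h import *
tips();plan((.475,-.12,.255,105,8),(.4815,-.332,.255,83,7),hand=3)
im=cv2.imread(sorted(__import__('glob').glob('pics/tip_*'),key=lambda f:int(f[9:-4]))[-1]);cv2.imwrite('pics/s5c.png',im[150:430,200:480])"
```

```text
[0.4599 0.1246 0.2567] 150.1 w 0.04324059306984243
f1 134 tip z [0.2656 0.2803]
f2 96 tip z [0.2823 0.2854]
-1.7 -2.6 0.1 0.10 3; -1.9 -2.4 0.1 0.10 3; -2.2 -2.2 0.1 0.10 3; -2.4 -2.0 0.1 0.10 3; -2.5 -1.7 0.1 0.10 3; -2.7 -1.5 0.1 0.10 3; -2.8 -1.2 0.1 0.10 3; -2.9 -0.9 0.1 0.10 3;
-2.9 -0.7 -0.0 0.05 3; -3.0 -0.5 -0.0 0.05 3; -3.0 -0.4 -0.0 0.05 3; -3.0 -0.2 -0.0 0.05 3; -3.0 -0.0 -0.0 0.05 3; -3.0 0.1 -0.0 0.05 3; -3.0 0.3 -0.0 0.05 3;
```

View pics/s5c.png

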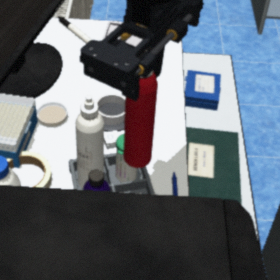

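The red bottle is gripped and hanging upright above the rack, with its bottom near crop (138,165). I'm carrying it to the tray.

Emit:
jog_arm(deltas="-1.7 -2.6 0 0.10 3; -1.9 -2.4 0 0.10 3; -2.2 -2.2 0 0.10 3; -2.4 -2.0 0 0.10 3; -2.5 -1.7 0 0.10 3")

```text
t: 6.72
ee_pos: [0.4682, -0.0304, 0.2552]
orientation: [0.491, 0.871, -0.0, -0.0]
wrist_force: [0.8, 0.5, -2.4]
gripper_width: 0.0433
finger_force: 30.0
```

Emit:
jog_arm(deltas="-2.7 -1.5 0 0.10 3; -2.8 -1.2 0 0.10 3; -2.9 -0.9 0 0.10 3; -2.9 -0.7 0 0.05 3; -3.0 -0.5 0 0.05 3")

```text
t: 7.35
ee_pos: [0.4735, -0.1819, 0.2551]
orientation: [0.653, 0.757, 0.0, -0.0]
wrist_force: [0.4, -0.2, -2.0]
gripper_width: 0.0434
finger_force: 30.0
```

Emit:
jog_arm(deltas="-3.0 -0.4 0 0.05 3; -3.0 -0.2 0 0.05 3; -3.0 0 0 0.05 3; -3.0 0.1 0 0.05 3; -2 0.3 0 0.05 3")

```text
t: 7.98
ee_pos: [0.4791, -0.323, 0.2549]
orientation: [0.743, 0.669, -0.0, -0.0]
wrist_force: [0.5, 0.8, -1.9]
gripper_width: 0.0435
finger_force: 30.0
```

```bash
python3 -c "
from h import *
tips();plan((.4815,-.332,.255,83,2),hand=3)
im,d=look('side');W=world('side',d);hsv=cv2.cvtColor(im,40)
m=((hsv[...,0]<8)|(hsv[...,0]>172))&(hsv[...,1]>150)&(W[...,1]<-.2)&(W[...,1]>-.4);q=W[m];print(len(q),np.percentile(q,[0.5,2,50,98,99.5],axis=0).round(3).tolist())
"
```

```text
[ 0.4791 -0.323   0.2549] 84.0 w 0.04352062525567323
f1 88 tip z [0.2765 0.2785]
f2 57 tip z [0.279  0.2807]
-0.3 0.1 -0.0 0.01 3; -0.3 0.1 -0.0 0.01 3;
1255 [[0.461, -0.365, 0.13], [0.463, -0.319, 0.133], [0.483, -0.308, 0.238], [0.501, -0.302, 0.299], [0.628, -0.301, 0.302]]
```

Emit:
jog_arm(deltas="-0.4 0.1 0 0 3; -0.4 0.1 2.5 0 3; 0 0 3 0 3; 0 0 3 0 3; 0 0 2 0 3")

```text
t: 8.7
ee_pos: [0.4808, -0.3279, 0.1493]
orientation: [0.741, 0.671, 0.0, -0.001]
wrist_force: [0.3, -0.6, -1.8]
gripper_width: 0.0436
finger_force: 30.0
```

Emit:
jog_arm(deltas="0 0 0.8 0 3; 0 0 0.4 0 3; 0 0 0.2 0 3; 0 0 0 0 3")

```text
t: 9.2
ee_pos: [0.4812, -0.33, 0.137]
orientation: [0.742, 0.67, 0.0, 0.0]
wrist_force: [-0.1, -0.8, -1.4]
gripper_width: 0.0432
finger_force: 30.0
```

Emit:
jog_arm(deltas="0 0 0.15 0 3; 0 0 0.1 0 3; 0 0 0 0 3")

```text
t: 9.57
ee_pos: [0.4811, -0.3301, 0.1346]
orientation: [0.742, 0.67, 0.0, 0.001]
wrist_force: [-0.8, 0.2, 3.9]
gripper_width: 0.0432
finger_force: 30.0
```

Contact is felt (+3.9 N after about −1.8 N of hanging load), so I'm releasing and raising.

Emit:
jog_arm(deltas="0 0 0 0 5; 0 0 0 0 8.8; 0 0 0 0 8.8; 0 0 0 0 8.8; 0 0 -1 0 8.8")

```text
t: 10.2
ee_pos: [0.4803, -0.3296, 0.1437]
orientation: [0.742, 0.67, -0.0, -0.001]
wrist_force: [0.3, -0.1, 1.2]
gripper_width: 0.0873
finger_force: 0.0
```

Emit:
jog_arm(deltas="0 0 -2 0 8.8; 0 0 -4 0 8.8; 0 0 -4 0 8.8; 0 0 -3 0 8.8; 0 0 0 0 8.8")

```text
t: 10.82
ee_pos: [0.4825, -0.3303, 0.277]
orientation: [0.742, 0.67, 0.001, 0.003]
wrist_force: [0.5, -0.2, -0.2]
gripper_width: 0.0878
finger_force: 0.0
```

```bash
python3 -c "
from h import *
plan((.5,-.12,.27,105,6),(.536,.083,.27,150,6))
im,d=look('side','s6');W=world('side',d);hsv=cv2.cvtColor(im,40)
m=((hsv[...,0]<8)|(hsv[...,0]>172))&(hsv[...,1]>150)&(W[...,1]<-.2)&(W[...,1]>-.4);q=W[m];print(len(q))
for z in(.06,.1,.15):
  k=q[abs(q[:,2]-z)<.015];print(z,np.percentile(k,[1,50,99],axis=0).round(3).tolist())
"
```

```text
3.5 -0.1 0.1 -0.06 8.8; 3.5 0.1 0.1 -0.06 8.8; 3.5 0.4 0.1 -0.06 8.8; 3.5 0.6 0.1 -0.06 8.8; 3.4 0.8 0.1 -0.06 8.8; 3.4 1.0 0.1 -0.06 8.8;
3.1 1.5 -0.0 -0.13 8.8; 2.9 1.8 -0.0 -0.13 8.8; 2.6 2.2 -0.0 -0.13 8.8; 2.3 2.5 -0.0 -0.13 8.8; 2.0 2.8 -0.0 -0.13 8.8; 1.6 3.0 -0.0 -0.13 8.8;
985
0.06 [[0.469, -0.319, 0.046], [0.487, -0.31, 0.06], [0.499, -0.306, 0.075]]
0.1 [[0.464, -0.321, 0.086], [0.486, -0.31, 0.102], [0.499, -0.305, 0.115]]
0.15 [[0.463, -0.322, 0.135], [0.482, -0.311, 0.151], [0.5, -0.306, 0.165]]
```

The red bottle stands upright on the tray. Next is the white one.

Emit:
jog_arm(deltas="3.5 -0.1 0 -0.06 8.8; 3.5 0.1 0 -0.06 8.8; 3.5 0.4 0 -0.06 8.8; 3.5 0.6 0 -0.06 8.8; 3.4 0.8 0 -0.06 8.8")

```text
t: 11.5
ee_pos: [0.4948, -0.1536, 0.2728]
orientation: [0.633, 0.774, -0.001, -0.001]
wrist_force: [0.6, -0.5, -1.0]
gripper_width: 0.0882
finger_force: 0.0
```

Emit:
jog_arm(deltas="3.4 1.0 0 -0.06 8.8; 3.1 1.5 0 -0.13 8.8; 2.9 1.8 0 -0.13 8.8; 2.6 2.2 0 -0.13 8.8; 2.3 2.5 0 -0.13 8.8")

```text
t: 12.12
ee_pos: [0.5227, 0.0156, 0.2728]
orientation: [0.384, 0.923, -0.001, -0.001]
wrist_force: [0.7, 0.3, 0.2]
gripper_width: 0.0879
finger_force: 0.0
```

Emit:
jog_arm(deltas="2.0 2.8 0 -0.13 8.8; 1.6 3.0 0 -0.13 8.8; 0 0 0 0 8.8")

```text
t: 12.5
ee_pos: [0.5344, 0.0853, 0.273]
orientation: [0.261, 0.965, 0.001, -0.001]
wrist_force: [-0.2, -0.2, 1.1]
gripper_width: 0.088
finger_force: 0.0
```

```bash
python3 -c "
from h import *
tips();plan((.537,.083,.275,150,2),(.537,.083,.132,150,5))
"
```

```text
[0.5344 0.0853 0.273 ] 149.8 w 0.08798970575327833
f1 271 tip z [0.2992 0.3027]
f2 187 tip z [0.2979 0.3   ]
-0.1 0.1 -0.1 -0.00 8.8; -0.1 0.1 -0.1 -0.00 8.8;
0.0 0.0 2.9 -0.00 8.8; 0.0 0.0 2.9 -0.00 8.8; 0.0 0.0 2.9 -0.00 8.8; 0.0 0.0 2.9 -0.00 8.8; 0.0 0.0 2.9 -0.00 8.8;
```

Emit:
jog_arm(deltas="-0.2 0.2 3 0 8.8; 0 0 3.5 0 8.8; 0 0 3.5 0 8.8; 0 0 2.5 0 8.8; 0 0 1 0 8.8")

```text
t: 13.18
ee_pos: [0.5367, 0.0807, 0.1371]
orientation: [0.264, 0.964, -0.002, -0.001]
wrist_force: [0.5, 0.8, 1.0]
gripper_width: 0.0881
finger_force: 0.0
```

```bash
python3 -c "
from h import *
tips()
"
```

```text
[0.5367 0.0807 0.1371] 149.3 w 0.0880566729300646
f1 119 tip z [0.1624 0.1664]
f2 112 tip z [0.1603 0.162 ]
```

Emit:
jog_arm(deltas="0 0 0.7 0 8.8; 0 0 0 0 5.5; 0 0 0 0 3; 0 0 0 0 3; 0 0 0 0 3")

```text
t: 13.85
ee_pos: [0.5381, 0.083, 0.1322]
orientation: [0.263, 0.965, 0.0, 0.0]
wrist_force: [-0.8, -0.7, 0.9]
gripper_width: 0.0501
finger_force: 0.4
```

Emit:
jog_arm(deltas="0 0 0 0 3; 0 0 0 0 3; 0 0 0 0 3; 0 0 0 0 3")

```text
t: 14.35
ee_pos: [0.538, 0.0829, 0.1321]
orientation: [0.263, 0.965, -0.0, 0.0]
wrist_force: [-0.4, -0.7, 2.8]
gripper_width: 0.0452
finger_force: 30.0
```

Emit:
jog_arm(deltas="0 0 -1 0 3; 0 0 -2 0 3; 0 0 -3 0 3; 0 0 -3 0 3; 0 0 -3 0 3")

```text
t: 14.98
ee_pos: [0.5376, 0.0831, 0.2531]
orientation: [0.263, 0.965, 0.0, -0.0]
wrist_force: [-0.5, -0.5, -1.6]
gripper_width: 0.045
finger_force: 30.0
```

```bash
python3 -c "
from h import *
tips();plan((.51,-.09,.255,105,7),(.4925,-.242,.255,83,6),hand=3)
"
```

```text
[0.5376 0.0831 0.2531] 149.5 w 0.04499792849265218
f1 211 tip z [0.2773 0.2804]
f2 152 tip z [0.2784 0.2812]
-0.9 -2.4 0.0 0.11 3; -1.2 -2.2 0.0 0.11 3; -1.4 -2.1 0.0 0.11 3; -1.6 -1.9 0.0 0.11 3; -1.8 -1.7 0.0 0.11 3; -2.0 -1.5 0.0 0.11 3; -2.2 -1.3 0.0 0.11 3;
-2.4 -0.9 -0.0 0.06 3; -2.4 -0.8 -0.0 0.06 3; -2.5 -0.6 -0.0 0.06 3; -2.5 -0.5 -0.0 0.06 3; -2.5 -0.3 -0.0 0.06 3; -2.5 -0.1 -0.0 0.06 3;
```

Emit:
jog_arm(deltas="-0.9 -2.4 0 0.11 3; -1.2 -2.2 0 0.11 3; -1.4 -2.1 0 0.11 3; -1.6 -1.9 0 0.11 3; -1.8 -1.7 0 0.11 3")

```text
t: 15.65
ee_pos: [0.5173, -0.0416, 0.2516]
orientation: [0.517, 0.856, -0.0, -0.0]
wrist_force: [0.0, 0.2, -1.4]
gripper_width: 0.0454
finger_force: 30.0
```

Emit:
jog_arm(deltas="-2 -1.5 0 0.11 3; -2.2 -1.3 0 0.11 3; -2.4 -0.9 0 0.06 3; -2.4 -0.8 0 0.06 3; -2.5 -0.6 0 0.06 3")

```text
t: 16.27
ee_pos: [0.5023, -0.1682, 0.2518]
orientation: [0.676, 0.737, 0.0, -0.0]
wrist_force: [-0.1, -0.0, -2.3]
gripper_width: 0.0451
finger_force: 30.0
```

Emit:
jog_arm(deltas="-2.5 -0.5 0 0.06 3; -2.5 -0.3 0 0.06 3; -2.5 -0.1 0 0.06 3; 0 0 0 0 3; 0 0 0 0 3")

```text
t: 16.9
ee_pos: [0.496, -0.2415, 0.2519]
orientation: [0.738, 0.674, 0.0, -0.0]
wrist_force: [0.2, 0.8, -1.9]
gripper_width: 0.0456
finger_force: 30.0
```

```bash
python3 -c "
from h import *
tips();plan((.4925,-.24,.255,83,1),hand=3)
"
```

```text
[ 0.496  -0.2415  0.2519] 84.8 w 0.04558349683285598
f1 109 tip z [0.2749 0.2779]
f2 65 tip z [0.2742 0.2758]
0.1 -0.4 -0.3 0.03 3;
```

Emit:
jog_arm(deltas="0 -0.3 2 0.03 3; 0 0 3 0 3; 0 0 3 0 3; 0 0 2.3 0 3; 0 0 1 0 3")

```text
t: 17.58
ee_pos: [0.4925, -0.2408, 0.138]
orientation: [0.748, 0.664, -0.0, -0.001]
wrist_force: [0.1, -0.0, -1.2]
gripper_width: 0.0456
finger_force: 30.0
```

Emit:
jog_arm(deltas="0 0 0.4 0 3; 0 0 0.2 0 3; 0 0 0.15 0 3; 0 0 0 0 3")

```text
t: 18.08
ee_pos: [0.4929, -0.2424, 0.1318]
orientation: [0.749, 0.663, 0.0, 0.0]
wrist_force: [0.0, -0.5, -2.1]
gripper_width: 0.045
finger_force: 30.0
```

Emit:
jog_arm(deltas="0 0 0.1 0 3; 0 0 0.1 0 3; 0 0 0 0 3")

```text
t: 18.45
ee_pos: [0.4931, -0.2426, 0.131]
orientation: [0.749, 0.663, 0.0, 0.001]
wrist_force: [-2.6, 0.5, 10.5]
gripper_width: 0.0453
finger_force: 30.0
```

Emit:
jog_arm(deltas="0 0 -0.1 0 3; 0 0 0 0 5; 0 0 0 0 8.8; 0 0 0 0 8.8; 0 0 0 0 8.8")

```text
t: 19.08
ee_pos: [0.4927, -0.2422, 0.1303]
orientation: [0.749, 0.663, 0.0, -0.0]
wrist_force: [-0.5, -0.7, 0.0]
gripper_width: 0.078
finger_force: 0.0
```

Emit:
jog_arm(deltas="0 0 -2 0 8.8; 0 0 -4 0 8.8; 0 0 -4 0 8.8; 0 0 -4 0 8.8; 0 0 0 0 8.8")

```text
t: 19.7
ee_pos: [0.4947, -0.2426, 0.2734]
orientation: [0.749, 0.663, 0.002, 0.003]
wrist_force: [0.0, -0.1, -0.3]
gripper_width: 0.0879
finger_force: 0.0
```

```bash
python3 -c "
from h import *
im,d=look('side');W=world('side',d);hsv=cv2.cvtColor(im,40)
for nm,m in dict(r=((hsv[...,0]<8)|(hsv[...,0]>172))&(hsv[...,1]>150)&(W[...,1]<-.28)&(W[...,1]>-.4),w=(abs(W[...,0]-.493)<.03)&(abs(W[...,1]+.242)<.03)).items():
 q=W[m];print(nm,len(q),[np.percentile(q[abs(q[:,2]-z)<.012],[2,50,98],axis=0)[:,:2].round(3).tolist() for z in(.05,.1,.15)])
im,d=look('top','t7');T=world('top',d)
P=T[225:262,168:205].reshape(-1,3);q=P[(P[:,2]>.09)&(P[:,2]<.105)];print('stain',len(q),cv2.minEnclosingCircle((q[:,:2]*1000).astype(np.float32)))
cv2.imwrite('pics/t7c.png',im[190:330,130:500])
plan((.51,-.05,.25,105,7),(.521,.140,.25,60,7))
"
```

```text
r 338 [[[0.464, -0.318], [0.466, -0.316], [0.468, -0.312]], [[0.465, -0.32], [0.466, -0.318], [0.467, -0.316]], [[0.463, -0.321], [0.472, -0.312], [0.484, -0.307]]]
w 3297 [[[0.473, -0.238], [0.493, -0.224], [0.516, -0.217]], [[0.472, -0.242], [0.494, -0.224], [0.517, -0.218]], [[0.473, -0.24], [0.494, -0.224], [0.515, -0.219]]]
stain 170 ((521.3707275390625, 140.51690673828125), 12.56850528717041)
2.8 -0.1 0.3 -0.05 8.8; 2.8 0.1 0.3 -0.05 8.8; 2.8 0.2 0.3 -0.05 8.8; 2.7 0.4 0.3 -0.05 8.8; 2.7 0.5 0.3 -0.05 8.8; 2.7 0.7 0.3 -0.05 8.8; 2.6 0.8 0.3 -0.05 8.8;
2.6 0.9 -0.0 0.11 8.8; 2.7 0.6 -0.0 0.11 8.8; 2.7 0.3 -0.0 0.11 8.8; 2.7 -0.0 -0.0 0.11 8.8; 2.7 -0.4 -0.0 0.11 8.8; 2.6 -0.6 -0.0 0.11 8.8; 2.6 -0.9 -0.0 0.11 8.8;
```

View pics/t7c.png

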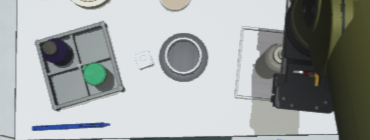

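The rack now holds only the stain bottle and the canister, and both tall bottles stand on the tray. Going for the stain bottle.

Emit:
jog_arm(deltas="2.8 -0.1 0 -0.05 8.8; 2.8 0.1 0 -0.05 8.8; 2.8 0.2 0 -0.05 8.8; 2.7 0.4 0 -0.05 8.8; 2.7 0.5 0 -0.05 8.8")

```text
t: 20.42
ee_pos: [0.5059, -0.1011, 0.2693]
orientation: [0.658, 0.753, -0.0, -0.001]
wrist_force: [0.3, -0.2, 1.0]
gripper_width: 0.088
finger_force: 0.0
```

Emit:
jog_arm(deltas="2.7 0.7 0.3 -0.05 8.8; 2.6 0.8 0.3 -0.05 8.8; 2.6 0.9 0 0.11 8.8; 2.7 0.6 0 0.11 8.8; 2.7 0.3 0 0.11 8.8")

```text
t: 21.05
ee_pos: [0.5206, 0.0353, 0.2632]
orientation: [0.742, 0.67, -0.001, -0.001]
wrist_force: [-0.3, -1.4, -1.0]
gripper_width: 0.088
finger_force: 0.0
```

Emit:
jog_arm(deltas="2.7 0 0 0.11 8.8; 2.7 -0.4 0 0.11 8.8; 2.6 -0.6 0 0.11 8.8; 2.6 -0.9 0 0.11 8.8; 0 0 0 0 8.8")

```text
t: 21.68
ee_pos: [0.53, 0.1447, 0.2634]
orientation: [0.869, 0.496, -0.001, -0.001]
wrist_force: [0.4, -0.0, -0.6]
gripper_width: 0.0881
finger_force: 0.0
```

```bash
python3 -c "
from h import *
tips();plan((.5214,.1405,.25,60,1),(.5214,.1405,.1,60,4))
"
```

```text
[0.53   0.1447 0.2634] 59.4 w 0.08812633808029781
f1 218 tip z [0.2871 0.2894]
f2 125 tip z [0.2883 0.2915]
-0.6 -0.7 1.3 -0.01 8.8;
0.0 0.0 3.8 -0.00 8.8; 0.0 0.0 3.8 -0.00 8.8; 0.0 0.0 3.8 -0.00 8.8; 0.0 0.0 3.8 -0.00 8.8;
```

Emit:
jog_arm(deltas="-0.3 -0.4 2 0 8.8; -0.3 -0.3 3.5 0 8.8; 0 0 4 0 8.8; 0 0 4 0 8.8; 0 0 0 0 8.8")

```text
t: 22.35
ee_pos: [0.52, 0.1369, 0.1269]
orientation: [0.87, 0.492, -0.004, -0.0]
wrist_force: [-1.0, 0.5, -0.1]
gripper_width: 0.0878
finger_force: 0.0
```

```bash
python3 -c "
from h import *
tips();plan((.5214,.1405,.024,60,5))
"
```

```text
[0.52   0.1369 0.1269] 59.0 w 0.0877590700979033
f1 130 tip z [0.1529 0.1541]
f2 58 tip z [0.1495 0.1535]
0.0 -0.0 2.1 -0.00 8.8; 0.0 -0.0 2.1 -0.00 8.8; 0.0 -0.0 2.1 -0.00 8.8; 0.0 -0.0 2.1 -0.00 8.8; 0.0 -0.0 2.1 -0.00 8.8;
```

Emit:
jog_arm(deltas="0 0 3 0 8.8; 0 0 3.5 0 8.8; 0 0 2.3 0 8.8; 0 0 1 0 8.8; 0 0 0 0 8.8")

```text
t: 23.02
ee_pos: [0.5234, 0.1391, 0.0322]
orientation: [0.871, 0.492, 0.001, 0.0]
wrist_force: [-0.8, 0.0, 0.6]
gripper_width: 0.0881
finger_force: 0.0
```

```bash
python3 -c "
from h import *
tips();plan((.5214,.1405,.022,60,1))
"
```

```text
[0.5234 0.1391 0.0322] 59.0 w 0.0880751770151614
f1 109 tip z [0.0545 0.0573]
-0.0 -0.3 1.1 -0.02 8.8;
```

Emit:
jog_arm(deltas="0 -0.1 0.8 0 8.8; 0 0 0 0 5.5; 0 0 0 0 3; 0 0 0 0 3; 0 0 0 0 3")

```text
t: 23.7
ee_pos: [0.522, 0.1395, 0.0235]
orientation: [0.871, 0.492, 0.0, 0.0]
wrist_force: [0.9, 1.3, -0.2]
gripper_width: 0.0501
finger_force: 0.0
```

Emit:
jog_arm(deltas="0 0 0 0 3; 0 0 0 0 3; 0 0 0 0 3; 0 0 0 0 3")

```text
t: 24.2
ee_pos: [0.522, 0.1394, 0.0235]
orientation: [0.871, 0.492, 0.0, 0.0]
wrist_force: [1.1, 0.0, 1.6]
gripper_width: 0.0432
finger_force: 30.0
```

Emit:
jog_arm(deltas="0 0 -1 0 3; 0 0 -2 0 3; 0 0 -3 0 3; 0 0 -1 0 3; 0 0 0 0 3")

```text
t: 24.82
ee_pos: [0.5222, 0.1395, 0.0939]
orientation: [0.871, 0.492, 0.001, 0.0]
wrist_force: [-1.2, -0.0, -1.3]
gripper_width: 0.0432
finger_force: 30.0
```

```bash
python3 -c "
from h import *
tips();plan((.5115,-.086,.13,88,10),hand=3)
"
```

```text
[0.5222 0.1395 0.0939] 58.9 w 0.04318880482135326
f1 112 tip z [0.1165 0.119 ]
f2 92 tip z [0.1208 0.1233]
-2.0 1.1 -0.4 -0.05 3; -2.0 1.0 -0.4 -0.05 3; -2.1 0.9 -0.4 -0.05 3; -2.1 0.8 -0.4 -0.05 3; -2.2 0.7 -0.4 -0.05 3; -2.2 0.5 -0.4 -0.05 3; -2.2 0.4 -0.4 -0.05 3; -2.2 0.3 -0.4 -0.05 3; -2.2 0.2 -0.4 -0.05 3; -2.3 0.1 -0.4 -0.05 3;
```

Emit:
jog_arm(deltas="0 0 -3 0 3; -2 1.1 -1 -0.05 3; -2 1.0 0 -0.05 3; -2.1 0.9 0 -0.05 3; -2.1 0.8 0 -0.05 3")

```text
t: 25.5
ee_pos: [0.518, 0.0481, 0.1322]
orientation: [0.817, 0.577, -0.001, -0.0]
wrist_force: [0.4, 0.6, -2.2]
gripper_width: 0.0434
finger_force: 30.0
```

Emit:
jog_arm(deltas="-2.2 0.7 0 -0.05 3; -2.2 0.5 0 -0.05 3; -2.2 0.4 0 -0.05 3; -2.2 0.3 0 -0.05 3; -2.2 0.2 0 -0.05 3")

```text
t: 26.12
ee_pos: [0.5119, -0.0638, 0.1322]
orientation: [0.738, 0.675, -0.001, -0.001]
wrist_force: [0.2, 0.1, -1.8]
gripper_width: 0.0436
finger_force: 30.0
```

Emit:
jog_arm(deltas="-2.3 0.1 0 -0.05 3; 0 0 0 0 3; 0 0 0 0 3")

```text
t: 26.5
ee_pos: [0.5115, -0.0847, 0.1329]
orientation: [0.722, 0.692, 0.0, -0.001]
wrist_force: [-0.4, 1.0, -1.0]
gripper_width: 0.0432
finger_force: 30.0
```

```bash
python3 -c "
from h import *
tips()
im,d=look('side');W=world('side',d)
m=(abs(W[...,0]-.511)<.05)&(abs(W[...,1]+.086)<.05)&(W[...,2]>.06)&(W[...,2]<.15);q=W[m]
for z in(.08,.095,.11,.125,.14): 
  k=q[abs(q[:,2]-z)<.007]
  if len(k)>5: print(z,len(k),np.percentile(k,[3,50,97],axis=0).round(3).tolist())
q=W[(abs(W[...,0]-.511)<.05)&(abs(W[...,1]+.086)<.05)&(W[...,2]>.024)&(W[...,2]<.036)];print('cup',len(q),cv2.minEnclosingCircle((q[:,:2]*1000).astype(np.float32)))
plan((.5115,-.086,.13,88,1),(.5115,-.086,.035,88,4),hand=3)
"
```

```text
[ 0.5115 -0.0847  0.1329] 87.6 w 0.04324021029689246
f1 99 tip z [0.1563 0.1598]
f2 74 tip z [0.1571 0.1595]
0.11 11 [[0.497, -0.077, 0.114], [0.515, -0.067, 0.116], [0.534, -0.064, 0.117]]
0.125 133 [[0.494, -0.077, 0.119], [0.513, -0.066, 0.125], [0.534, -0.062, 0.132]]
0.14 145 [[0.493, -0.082, 0.133], [0.512, -0.066, 0.14], [0.534, -0.062, 0.147]]
cup 248 ((515.7841796875, -87.64057922363281), 34.38709259033203)
-0.2 -0.0 0.3 -0.01 3;
0.0 0.0 2.4 -0.00 3; 0.0 0.0 2.4 -0.00 3; 0.0 0.0 2.4 -0.00 3; 0.0 0.0 2.4 -0.00 3;
```

Emit:
jog_arm(deltas="-0.2 0 1.5 0 3; 0 0 2.5 0 3; 0 0 2.5 0 3; 0 0 2 0 3; 0 0 1 0 3")

```text
t: 27.22
ee_pos: [0.5108, -0.0876, 0.0368]
orientation: [0.721, 0.692, -0.001, -0.001]
wrist_force: [0.4, -0.0, -0.6]
gripper_width: 0.0434
finger_force: 30.0
```

Emit:
jog_arm(deltas="0 0 0.4 0 3; 0 0 0.3 0 3; 0 0 0.2 0 3; 0 0 0 0 3")

```text
t: 27.72
ee_pos: [0.5118, -0.0882, 0.0297]
orientation: [0.722, 0.692, 0.0, 0.0]
wrist_force: [0.3, -0.0, -1.2]
gripper_width: 0.0433
finger_force: 30.0
```

Emit:
jog_arm(deltas="0 0.1 0.15 0 3; 0 0 0.1 0 3; 0 0 0 0 3")

```text
t: 28.1
ee_pos: [0.513, -0.0882, 0.0274]
orientation: [0.722, 0.692, 0.0, 0.0]
wrist_force: [-0.2, 0.3, 4.5]
gripper_width: 0.0437
finger_force: 30.0
```

Emit:
jog_arm(deltas="0 0 0 0 5; 0 0 0 0 8.8; 0 0 0 0 8.8; 0 0 0 0 8.8; 0 0 -1 0 8.8")

```text
t: 28.72
ee_pos: [0.512, -0.0881, 0.0368]
orientation: [0.722, 0.692, -0.001, -0.0]
wrist_force: [0.5, -0.4, 0.5]
gripper_width: 0.0869
finger_force: 0.0
```

Emit:
jog_arm(deltas="0 0 -4 0 8.8; 0 0 -6 0 8.8; 0 0 -6 0 8.8; 0 0 -6 0 8.8; 0 0 -3 0 8.8")

```text
t: 29.35
ee_pos: [0.5134, -0.0878, 0.2909]
orientation: [0.722, 0.692, 0.002, 0.002]
wrist_force: [1.0, 0.1, -0.2]
gripper_width: 0.0875
finger_force: 0.0
```

```bash
python3 -c "
from h import *
im,d=look('side','s8');W=world('side',d)
m=(abs(W[...,0]-.511)<.05)&(abs(W[...,1]+.086)<.05);q=W[m]
for z in(.06,.07,.095): 
  k=q[abs(q[:,2]-z)<.007]
  if len(k)>5: print(z,len(k),np.percentile(k,[3,50,97],axis=0).round(3).tolist())
k=q[q[:,2]>.095];print('cap',len(k),cv2.minEnclosingCircle((k[:,:2]*1000).astype(np.float32)),k[:,2].max())
tips();plan((.493,-.242,.27,83,4))
"
```

```text
0.06 133 [[0.495, -0.085, 0.053], [0.515, -0.071, 0.06], [0.537, -0.066, 0.067]]
0.07 200 [[0.496, -0.094, 0.064], [0.515, -0.075, 0.07], [0.535, -0.067, 0.077]]
0.095 118 [[0.505, -0.098, 0.089], [0.516, -0.082, 0.099], [0.528, -0.076, 0.102]]
cap 5256 ((511.1287536621094, -79.67321014404297), 57.649784088134766) 0.5280766584668787
[ 0.515  -0.0876  0.2935] 87.6 w 0.08863171898425254
f1 141 tip z [0.3166 0.3194]
f2 100 tip z [0.3164 0.3196]
-3.9 -0.4 0.5 0.02 8.8; -3.9 -0.3 0.5 0.02 8.8; -3.9 -0.2 0.5 0.02 8.8; -3.9 -0.1 0.5 0.02 8.8;
```

The stain bottle is upright and matches the cup centre as seen from the same camera. Now I'm returning the white bottle.

Emit:
jog_arm(deltas="-3.9 -0.4 0 0.02 8.8; -3.9 -0.3 0 0.02 8.8; -3.9 -0.2 0 0.02 8.8; -3.9 -0.1 0 0.02 8.8; 0 0 0 0 8.8")

```text
t: 30.08
ee_pos: [0.4892, -0.2469, 0.2853]
orientation: [0.751, 0.66, -0.002, -0.001]
wrist_force: [0.1, 0.2, 0.3]
gripper_width: 0.0876
finger_force: 0.0
```

```bash
python3 -c "
from h import *
tips();plan((.493,-.242,.27,83,1),(.493,-.242,.13,83,4))
"
```

```text
[ 0.4892 -0.2469  0.2853] 82.6 w 0.08761993198064573
f1 116 tip z [0.3088 0.3098]
f2 63 tip z [0.3104 0.3118]
0.2 0.3 1.6 -0.00 8.8;
0.0 0.0 3.5 -0.00 8.8; 0.0 0.0 3.5 -0.00 8.8; 0.0 0.0 3.5 -0.00 8.8; 0.0 0.0 3.5 -0.00 8.8;
```

Emit:
jog_arm(deltas="0.2 0.3 2 0 8.8; 0 0 4 0 8.8; 0 0 4 0 8.8; 0 0 3.5 0 8.8; 0 0 1.5 0 8.8")

```text
t: 30.75
ee_pos: [0.4935, -0.2394, 0.1351]
orientation: [0.748, 0.664, -0.001, -0.002]
wrist_force: [-0.2, -0.3, 0.7]
gripper_width: 0.0876
finger_force: 0.0
```

```bash
python3 -c "
from h import *
tips();plan((.493,-.242,.131,83,1))
"
```

```text
[ 0.4935 -0.2394  0.1351] 83.2 w 0.08756203540354493
f1 55 tip z [0.1608 0.162 ]
f2 40 tip z [0.1623 0.1651]
-0.2 0.0 0.3 0.00 8.8;
```

Emit:
jog_arm(deltas="-0.2 0 0.3 0 8.8; 0 0 0 0 5.5; 0 0 0 0 3; 0 0 0 0 3; 0 0 0 0 3")

```text
t: 31.42
ee_pos: [0.4945, -0.2435, 0.1342]
orientation: [0.749, 0.663, 0.0, 0.0]
wrist_force: [-0.0, 1.0, 0.5]
gripper_width: 0.0503
finger_force: 0.1
```

Emit:
jog_arm(deltas="0 0 0 0 3; 0 0 0 0 3; 0 0 0 0 3; 0 0 0 0 3")

```text
t: 31.92
ee_pos: [0.4943, -0.2435, 0.1341]
orientation: [0.749, 0.663, -0.0, 0.0]
wrist_force: [-1.4, -0.4, 4.5]
gripper_width: 0.0453
finger_force: 30.0
```

Emit:
jog_arm(deltas="0 0 -1 0 3; 0 0 -2 0 3; 0 0 -3 0 3; 0 0 -4 0 3; 0 0 -3 0 3")

```text
t: 32.55
ee_pos: [0.4948, -0.2433, 0.2658]
orientation: [0.749, 0.663, 0.001, 0.001]
wrist_force: [-0.1, -0.2, -2.3]
gripper_width: 0.0456
finger_force: 29.9
```

```bash
python3 -c "
from h import *
tips();plan((.515,-.07,.255,115,7),(.537,.083,.255,150,6),hand=3)
"
```

```text
[ 0.4948 -0.2433  0.2658] 83.0 w 0.045619058163107754
f1 101 tip z [0.2887 0.2905]
f2 75 tip z [0.2877 0.2912]
2.5 -0.0 0.2 -0.08 3; 2.5 0.2 0.2 -0.08 3; 2.5 0.4 0.2 -0.08 3; 2.4 0.5 0.2 -0.08 3; 2.4 0.7 0.2 -0.08 3; 2.3 0.9 0.2 -0.08 3; 2.2 1.1 0.2 -0.08 3;
2.2 1.4 -0.0 -0.10 3; 2.0 1.6 -0.0 -0.10 3; 1.8 1.8 -0.0 -0.10 3; 1.6 2.0 -0.0 -0.10 3; 1.4 2.1 -0.0 -0.10 3; 1.2 2.3 -0.0 -0.10 3;
```

Emit:
jog_arm(deltas="2.5 0 0 -0.08 3; 2.5 0.2 0 -0.08 3; 2.5 0.4 0 -0.08 3; 2.4 0.5 0 -0.08 3; 2.4 0.7 0 -0.08 3")

```text
t: 33.22
ee_pos: [0.5078, -0.1172, 0.2637]
orientation: [0.6, 0.8, -0.0, -0.0]
wrist_force: [-0.5, 0.4, -1.9]
gripper_width: 0.0451
finger_force: 29.9
```

Emit:
jog_arm(deltas="2.3 0.9 0 -0.08 3; 2.2 1.1 0 -0.08 3; 2.2 1.4 0 -0.1 3; 2 1.6 0 -0.1 3; 1.8 1.8 0 -0.1 3")

```text
t: 33.85
ee_pos: [0.5235, 0.008, 0.2639]
orientation: [0.401, 0.916, 0.0, 0.0]
wrist_force: [-0.0, 0.4, -2.2]
gripper_width: 0.045
finger_force: 29.9
```

Emit:
jog_arm(deltas="1.6 2 0 -0.1 3; 1.4 2.1 0 -0.1 3; 1.2 2.3 0 -0.1 3; 0 0 0 0 3; 0 0 0 0 3")

```text
t: 34.48
ee_pos: [0.5348, 0.0812, 0.2636]
orientation: [0.264, 0.965, -0.001, -0.0]
wrist_force: [0.7, 0.4, -2.2]
gripper_width: 0.0453
finger_force: 29.9
```

```bash
python3 -c "
from h import *
tips();plan((.537,.083,.265,150,1),(.537,.083,.135,150,5),hand=3)
im,d=look('side');W=world('side',d)
q=W[(abs(W[...,0]-.537)<.035)&(abs(W[...,1]-.083)<.035)]
for z in(.15,.18,.22,.26):
  k=q[abs(q[:,2]-z)<.012]
  if len(k)>5: print(z,len(k),np.percentile(k,[2,50,98],axis=0)[:,:2].round(3).tolist())
print(np.percentile(q[q[:,2]>.1][:,2],.5))
"
```

```text
[0.5348 0.0812 0.2636] 149.4 w 0.045312558099504144
f1 219 tip z [0.288 0.291]
f2 151 tip z [0.2889 0.2915]
-0.1 0.3 -0.1 -0.01 3;
0.0 0.0 2.6 -0.00 3; 0.0 0.0 2.6 -0.00 3; 0.0 0.0 2.6 -0.00 3; 0.0 0.0 2.6 -0.00 3; 0.0 0.0 2.6 -0.00 3;
0.15 291 [[0.513, 0.081], [0.532, 0.098], [0.556, 0.102]]
0.18 319 [[0.513, 0.08], [0.533, 0.098], [0.557, 0.103]]
0.22 351 [[0.514, 0.084], [0.534, 0.099], [0.557, 0.103]]
0.26 373 [[0.514, 0.085], [0.534, 0.1], [0.557, 0.104]]
0.14009122615460923
```

Emit:
jog_arm(deltas="-0.1 0.2 1 0 3; 0 0.1 3 0 3; 0 0 3 0 3; 0 0 3 0 3; 0 0 1.5 0 3")

```text
t: 35.2
ee_pos: [0.5364, 0.0832, 0.147]
orientation: [0.264, 0.965, -0.001, -0.001]
wrist_force: [-0.1, 0.1, -0.7]
gripper_width: 0.0454
finger_force: 29.9
```

Emit:
jog_arm(deltas="0 0 0.6 0 3; 0 0 0.3 0 3; 0 0 0.2 0 3; 0 0 0 0 3")

```text
t: 35.7
ee_pos: [0.5376, 0.0843, 0.1384]
orientation: [0.263, 0.965, 0.0, 0.0]
wrist_force: [-1.1, 0.1, -1.5]
gripper_width: 0.0454
finger_force: 29.9
```

Emit:
jog_arm(deltas="0 0 0.2 0 3; 0 0 0.15 0 3; 0 0 0 0 3")

```text
t: 36.08
ee_pos: [0.5377, 0.0842, 0.135]
orientation: [0.263, 0.965, -0.0, 0.001]
wrist_force: [-0.4, -0.3, 4.5]
gripper_width: 0.0454
finger_force: 30.0
```

Emit:
jog_arm(deltas="0 0 0 0 5; 0 0 0 0 8.8; 0 0 0 0 8.8; 0 0 0 0 8.8; 0 0 -1 0 8.8")

```text
t: 36.7
ee_pos: [0.5368, 0.084, 0.1442]
orientation: [0.263, 0.965, -0.0, -0.001]
wrist_force: [0.6, -1.1, 0.7]
gripper_width: 0.087
finger_force: 0.0
```

Emit:
jog_arm(deltas="0 0 -3 0 8.8; 0 0 -4 0 8.8; 0 0 -4 0 8.8; 0 0 -2 0 8.8; 0 0 0 0 8.8")

```text
t: 37.33
ee_pos: [0.5381, 0.0848, 0.2763]
orientation: [0.263, 0.965, 0.001, 0.002]
wrist_force: [0.5, 0.2, -1.3]
gripper_width: 0.0879
finger_force: 0.0
```

```bash
python3 -c "
from h import *
im,d=look('side');W=world('side',d)
q=W[(abs(W[...,0]-.537)<.035)&(abs(W[...,1]-.083)<.035)]
for z in(.08,.12,.15):
  k=q[abs(q[:,2]-z)<.012]
  if len(k)>5: print(z,len(k),np.percentile(k,[2,50,98],axis=0)[:,:2].round(3).tolist())
plan((.515,-.1,.275,110,7),(.481,-.33,.275,83,7))
"
```

```text
0.08 255 [[0.516, 0.084], [0.536, 0.101], [0.56, 0.105]]
0.12 275 [[0.516, 0.086], [0.535, 0.101], [0.559, 0.105]]
0.15 353 [[0.516, 0.082], [0.536, 0.1], [0.56, 0.105]]
-1.1 -2.4 -0.0 0.10 8.8; -1.3 -2.3 -0.0 0.10 8.8; -1.5 -2.2 -0.0 0.10 8.8; -1.7 -2.0 -0.0 0.10 8.8; -1.9 -1.8 -0.0 0.10 8.8; -2.1 -1.6 -0.0 0.10 8.8; -2.2 -1.4 -0.0 0.10 8.8;
-2.9 -1.6 -0.0 0.07 8.8; -3.0 -1.4 -0.0 0.07 8.8; -3.1 -1.2 -0.0 0.07 8.8; -3.2 -1.0 -0.0 0.07 8.8; -3.2 -0.7 -0.0 0.07 8.8; -3.3 -0.5 -0.0 0.07 8.8; -3.3 -0.3 -0.0 0.07 8.8;
```

The white bottle stands upright in its compartment. Next is the red one.

Emit:
jog_arm(deltas="-1.1 -2.4 0 0.1 8.8; -1.3 -2.3 0 0.1 8.8; -1.5 -2.2 0 0.1 8.8; -1.7 -2 0 0.1 8.8; -1.9 -1.8 0 0.1 8.8")

```text
t: 38.0
ee_pos: [0.5203, -0.0478, 0.2731]
orientation: [0.495, 0.869, -0.001, -0.001]
wrist_force: [-0.2, 0.6, -0.7]
gripper_width: 0.0882
finger_force: 0.0
```

Emit:
jog_arm(deltas="-2.1 -1.6 0 0.1 8.8; -2.2 -1.4 0 0.1 8.8; -2.9 -1.6 0 0.07 8.8; -3 -1.4 0 0.07 8.8; -3.1 -1.2 0 0.07 8.8")

```text
t: 38.62
ee_pos: [0.4978, -0.1986, 0.2741]
orientation: [0.662, 0.749, -0.0, -0.0]
wrist_force: [1.3, -0.8, -0.3]
gripper_width: 0.0879
finger_force: 0.0
```

Emit:
jog_arm(deltas="-3.2 -1 0 0.07 8.8; -3.2 -0.7 0 0.07 8.8; -3.3 -0.5 0 0.07 8.8; -3.3 -0.3 0 0.07 8.8; 0 0 0 0 8.8")

```text
t: 39.25
ee_pos: [0.4745, -0.3315, 0.2736]
orientation: [0.761, 0.648, -0.001, -0.0]
wrist_force: [-0.5, 0.8, 0.3]
gripper_width: 0.0884
finger_force: 0.0
```

```bash
python3 -c "
from h import *
tips();plan((.481,-.33,.275,83,1),(.481,-.33,.137,83,4))
"
```

```text
[ 0.4745 -0.3315  0.2736] 80.9 w 0.08839538445298659
f1 90 tip z [0.2964 0.2981]
f2 56 tip z [0.3006 0.3041]
-0.0 0.6 -0.1 -0.03 8.8;
0.0 0.0 3.5 -0.00 8.8; 0.0 0.0 3.5 -0.00 8.8; 0.0 0.0 3.5 -0.00 8.8; 0.0 0.0 3.5 -0.00 8.8;
```

Emit:
jog_arm(deltas="0 0.6 1 -0.03 8.8; 0 0 4 0 8.8; 0 0 4 0 8.8; 0 0 3 0 8.8; 0 0 1.5 0 8.8")

```text
t: 39.92
ee_pos: [0.4821, -0.3268, 0.1375]
orientation: [0.748, 0.664, 0.0, -0.001]
wrist_force: [0.1, 0.4, 0.4]
gripper_width: 0.0881
finger_force: 0.0
```

Emit:
jog_arm(deltas="0 0 0 0 8.8; 0 0 0 0 5.5; 0 0 0 0 3; 0 0 0 0 3; 0 0 0 0 3")

```text
t: 40.55
ee_pos: [0.4823, -0.3289, 0.1398]
orientation: [0.749, 0.663, 0.0, 0.0]
wrist_force: [0.4, 0.5, 0.3]
gripper_width: 0.0503
finger_force: 0.3
```

Emit:
jog_arm(deltas="0 0 0 0 3; 0 0 0 0 3; 0 0 0 0 3; 0 0 0 0 3")

```text
t: 41.05
ee_pos: [0.4822, -0.3288, 0.1396]
orientation: [0.749, 0.663, -0.0, 0.0]
wrist_force: [-1.0, 0.0, 4.0]
gripper_width: 0.043
finger_force: 30.0
```

Emit:
jog_arm(deltas="0 0 -1 0 3; 0 0 -2 0 3; 0 0 -3 0 3; 0 0 -4 0 3; 0 0 -3 0 3")

```text
t: 41.68
ee_pos: [0.4827, -0.3286, 0.2713]
orientation: [0.749, 0.663, 0.001, 0.001]
wrist_force: [-0.0, -0.1, -1.8]
gripper_width: 0.0433
finger_force: 30.0
```

```bash
python3 -c "
from h import *
tips();plan((.47,-.12,.27,105,8),(.46,.1245,.27,150,9),hand=3)
"
```

```text
[ 0.4827 -0.3286  0.2713] 83.0 w 0.04332298735620069
f1 90 tip z [0.2948 0.2953]
f2 53 tip z [0.2972 0.2997]
2.6 -0.5 0.1 -0.05 3; 2.6 -0.4 0.1 -0.05 3; 2.6 -0.3 0.1 -0.05 3; 2.6 -0.1 0.1 -0.05 3; 2.6 -0.0 0.1 -0.05 3; 2.6 0.1 0.1 -0.05 3; 2.6 0.2 0.1 -0.05 3; 2.6 0.4 0.1 -0.05 3;
2.7 0.6 -0.0 -0.09 3; 2.6 0.8 -0.0 -0.09 3; 2.5 1.0 -0.0 -0.09 3; 2.4 1.3 -0.0 -0.09 3; 2.3 1.5 -0.0 -0.09 3; 2.2 1.7 -0.0 -0.09 3; 2.0 1.8 -0.0 -0.09 3; 1.8 2.0 -0.0 -0.09 3; 1.6 2.2 -0.0 -0.09 3;
```

Emit:
jog_arm(deltas="2.6 -0.5 0 -0.05 3; 2.6 -0.4 0 -0.05 3; 2.6 -0.3 0 -0.05 3; 2.6 -0.1 0 -0.05 3; 2.6 0 0 -0.05 3")

```text
t: 42.35
ee_pos: [0.472, -0.1967, 0.2693]
orientation: [0.659, 0.752, 0.0, -0.0]
wrist_force: [-0.2, 1.3, -2.5]
gripper_width: 0.0431
finger_force: 30.0
```

Emit:
jog_arm(deltas="2.6 0.1 0 -0.05 3; 2.6 0.2 0 -0.05 3; 2.6 0.4 0 -0.05 3; 2.7 0.6 0 -0.09 3; 2.6 0.8 0 -0.09 3")

```text
t: 42.98
ee_pos: [0.4616, -0.0633, 0.2695]
orientation: [0.525, 0.851, 0.0, 0.0]
wrist_force: [-0.5, 0.4, -2.1]
gripper_width: 0.0435
finger_force: 30.0
```

Emit:
jog_arm(deltas="2.5 1 0 -0.09 3; 2.4 1.3 0 -0.09 3; 2.3 1.5 0 -0.09 3; 2.2 1.7 0 -0.09 3; 2 1.8 0 -0.09 3")

```text
t: 43.6
ee_pos: [0.4519, 0.0727, 0.2695]
orientation: [0.322, 0.947, 0.0, 0.0]
wrist_force: [-0.0, 0.4, -1.7]
gripper_width: 0.043
finger_force: 30.0
```

Emit:
jog_arm(deltas="1.8 2 0 -0.09 3; 1.6 2.2 0 -0.09 3; 0 0 0 0 3; 0 0 0 0 3")

```text
t: 44.1
ee_pos: [0.4487, 0.1242, 0.2692]
orientation: [0.239, 0.971, -0.001, -0.0]
wrist_force: [-0.6, -0.0, -2.1]
gripper_width: 0.0431
finger_force: 29.9
```

```bash
python3 -c "
from h import *
tips();plan((.46,.1245,.27,150,1),hand=3)
im,d=look('side');W=world('side',d);hsv=cv2.cvtColor(im,40)
q=W[((hsv[...,0]<8)|(hsv[...,0]>172))&(hsv[...,1]>150)&(abs(W[...,0]-.46)<.04)&(abs(W[...,1]-.124)<.04)]
for z in(.15,.2,.25):
  k=q[abs(q[:,2]-z)<.015]
  if len(k)>5: print(z,len(k),np.percentile(k,[2,50,98],axis=0)[:,:2].round(3).tolist())
print(np.percentile(q[:,2],[.5,2]))
"
```

```text
[0.4487 0.1242 0.2692] 152.3 w 0.0431387455253104
f1 115 tip z [0.2807 0.2924]
f2 63 tip z [0.2942 0.2962]
-1.0 0.6 -0.1 0.04 3;
0.15 284 [[0.433, 0.131], [0.452, 0.14], [0.47, 0.143]]
0.2 367 [[0.433, 0.131], [0.452, 0.141], [0.47, 0.144]]
0.25 423 [[0.433, 0.132], [0.452, 0.141], [0.471, 0.145]]
[0.13920677 0.14332139]
```

Emit:
jog_arm(deltas="-0.5 0.3 0 0.02 3; -0.5 0.3 1.5 0.02 3; 0 0 3 0 3; 0 0 3 0 3; 0 0 2 0 3")

```text
t: 44.82
ee_pos: [0.4601, 0.1246, 0.1722]
orientation: [0.259, 0.966, -0.001, -0.001]
wrist_force: [-0.4, -0.5, -1.4]
gripper_width: 0.0432
finger_force: 29.9
```

```bash
python3 -c "
from h import *
tips();plan((.46,.1245,.143,150,3),hand=3)
"
```

```text
[0.4601 0.1246 0.1722] 150.0 w 0.04316777877562247
f1 77 tip z [0.1803 0.1935]
f2 82 tip z [0.1978 0.2016]
-0.0 0.0 0.9 -0.00 3; -0.0 0.0 0.9 -0.00 3; -0.0 0.0 0.9 -0.00 3;
```

Emit:
jog_arm(deltas="0 0 1.2 0 3; 0 0 1 0 3; 0 0 0.5 0 3; 0 0 0.2 0 3; 0 0 0 0 3")

```text
t: 45.5
ee_pos: [0.4607, 0.1254, 0.1456]
orientation: [0.258, 0.966, 0.0, 0.0]
wrist_force: [0.3, -0.0, -2.2]
gripper_width: 0.0431
finger_force: 30.0
```

Emit:
jog_arm(deltas="0 0 0.1 0 3; 0 0 0.1 0 3; 0 0 0 0 3")

```text
t: 45.88
ee_pos: [0.4605, 0.1253, 0.1434]
orientation: [0.258, 0.966, -0.0, 0.0]
wrist_force: [-0.1, -1.0, -2.5]
gripper_width: 0.0434
finger_force: 30.0
```

Emit:
jog_arm(deltas="0 0 0.2 0 3; 0 0 0.1 0 3; 0 0 0 0 3")

```text
t: 46.25
ee_pos: [0.4606, 0.1253, 0.1406]
orientation: [0.258, 0.966, -0.0, 0.0]
wrist_force: [-0.9, -0.9, 2.0]
gripper_width: 0.0431
finger_force: 30.0
```

Emit:
jog_arm(deltas="0 0 0 0 5; 0 0 0 0 8.8; 0 0 0 0 8.8; 0 0 0 0 8.8; 0 0 -1 0 8.8")

```text
t: 46.88
ee_pos: [0.4601, 0.1251, 0.1503]
orientation: [0.258, 0.966, -0.0, -0.001]
wrist_force: [0.7, 0.2, 0.1]
gripper_width: 0.087
finger_force: 0.0
```

Emit:
jog_arm(deltas="0 0 -3 0 8.8; 0 0 -4 0 8.8; 0 0 -4 0 8.8; 0 0 -2 0 8.8; 0 0 0 0 8.8")

```text
t: 47.5
ee_pos: [0.4612, 0.1259, 0.282]
orientation: [0.259, 0.966, 0.001, 0.002]
wrist_force: [0.9, 0.0, -0.8]
gripper_width: 0.0881
finger_force: 0.0
```

Emit:
jog_arm(deltas="-3 -3 0 0 8.8; -4 -3 0 0 8.8; -4 -3 0 0 8.8; -4 -3 0 0 8.8; 0 0 0 0 8.8")

```text
t: 48.12
ee_pos: [0.5307, -0.0585, 0.2783]
orientation: [0.262, 0.965, -0.001, -0.001]
wrist_force: [-0.7, 1.4, 0.9]
gripper_width: 0.088
finger_force: 0.0
```

```bash
python3 -c "
from h import *
p,ph,s=pose();print(p,s['wrist_force'])
a,_=look('top');im,d=look('side')
cv2.imwrite('pics/end.png',np.hstack([a[180:330,130:450],im[200:350,220:420]]))
W=world('top',_)
for n,(x,y),lo in(('w',(.536,.083),.195),('r',(.46,.125),.2),('s',(.513,-.087),.09),('c',(.476,.066),.09)):
  q=W[(abs(W[...,0]-x)<.03)&(abs(W[...,1]-y)<.03)&(W[...,2]>lo)&(W[...,2]<.25)];print(n,len(q),cv2.minEnclosingCircle((q[:,:2]*1000).astype(np.float32)) if len(q) else '')
"
```

```text
[ 0.53074608 -0.05845566  0.2782559 ] [-0.6647228   1.35893257  0.87804121]
w 85 ((534.345703125, 83.2850341796875), 7.812130451202393)
r 105 ((458.06292724609375, 124.8037109375), 11.47905445098877)
s 0 
c 438 ((477.11444091796875, 66.23076629638672), 22.1182861328125)
```

View pics/end.png

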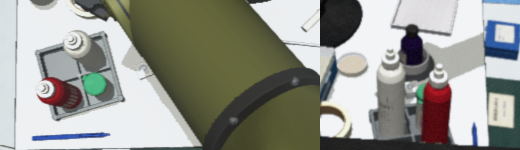

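The composite shows both tall bottles upright in their compartments (white near (75,45), red near (58,92)). The canister is in place at (94,85), and the stain bottle stands upright in the cup at (412,45) with the arm clear. Handing in.

```bash
python3 -c "
from h import *
print(ctrl.hand_in())"
```

```text
the job is handed in; nothing more can be done
None
```

The job is handed in at about 48 s, with no verdict returned: the last images show the stain bottle upright in the stand's cup, both tall bottles back in their own compartments, and the canister in place.

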